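# Bar end into the pedal-lid scrap pot

### The arm

A 6-joint arm with a two-finger parallel gripper is mounted at the origin on the work surface. World frame = base frame: x ahead of the robot, y to its left, z up, the work surface at z = 0. Lengths are in m, angles in rad, forces in N, time in s.
With the tool pointing down it reaches from about 0.25 to 0.725 m from the base axis. Payload 4 kg.
Tool frame: the origin (TCP) lies midway between the tips of the shut fingers; the grasp point (between the pads) lies grip_point_offset behind it (grip_point_offset is the distance from the TCP to the grasp point, in m); z points along the fingers, y is the line along which they close (so a half turn about z gives the same grasp; the last joint's range is limited). The gripper opens to 85 mm and grips with 20 to 120 N. Pads are 22 mm wide; open, the fingers measure 114 mm over their backs; the gripper's body (76 mm by 85 mm) begins 54 mm behind the grasp point. The pads swing forward as they close: fully open they stand 13 mm farther back than shut.
Start: joints at [1.159, 0.241, 0.005, 1.335, 0, 1.571], TCP at [0.2, 0.458, 0.231] pointing down, gripper open.
Joint ranges: [-2.72, 2.72], [-1.05, 1.87], [-1.09, 1.28], [-1.99, 2.15], [-1.42, 1.44], [-3.14, 3.14]. Speed limits (rad/s): [2.79, 2.79, 3.14, 3.14, 3.14, 3.14].

### API

Orientations are given as a unit quaternion [x, y, z, w].
In Python, from workcell import * gives the robot as it stands. The module is installed in compiled form; this text tells all that it offers.
- The arm moves only by the tool arm_command, never from a script. Its arguments are lists of equal length, an entry for each row: "slide": the shift along the tool's x, y, z in cm, a list of three; "spin": the turn about the tool's z in degrees. A call has exactly 5 rows; each row is the pose to reach, as a shift and turn from the pose commanded when the call began, along the tool's axes at that moment; what a row does not reach only later rows make up. A row lasts 1/8 s, in which the tool goes at most 62.5 mm and 10.7 degrees, less where a joint would pass 70% of its speed; a pose out of reach is approached as far as the arm can. A call with a gripper value outside its range is refused whole. "jaw" is the finger opening in cm, from 0 to 8.54, set as the call begins (left out, the last holds). The fingers move at their own pace and stop on an object; the grip force is fixed at half the most. Time passes only in rows, so rows that repeat a pose let the fingers close, or fill a call up. It gives the time, the measured TCP pose, the force, the opening and the grip force at its end, in the units of the state.
- get_obs(): the state, without advancing time (a new reading comes with each control period).
- camera(name): name is "scene" or "side" or "wrist"; returns a dict with "pixels" (420x560x3 uint8, red, green, blue), "range_z" (420x560 float32, m along the optical axis (not along the pixel's ray), 0 where there is no reading), "intrinsics" (3x3 intrinsics, pixels), "k1" (the pictures are not rectified: a ray, as slopes to the right and down, at radius r is drawn at 1 + k1 r^2 times it, then the intrinsics apply), "rvec" (rotation vector, rad) and "tvec" (3), from world to camera coordinates, as OpenCV has them. Camera axes: x right, y down, z forward; pixel columns grow to the right and rows downward; lengths in m; the calibration is good to about 2 mm. A picture is of the moment at which its call begins.
- job_done(): hands the job in; it is judged then, once.
Trained networks look in a picture, given as the dict that the camera call returned (one of the last four; its "shot" number tells which), for a name from the list of things; names that differ only in an ending like _2 or _b are one class to them, and where a whole thing is asked for, a point or a joint stands for the part that bears it (a point fixed in the world has none). Each returns a list of dicts, best first, with "confidence" (0 to 1); they miss things now and then, are a little off and sometimes report something else, mostly with a low value. They report only what shows in the picture. A call takes as long as a camera call. They do not tell look-alikes from the thing itself.
- recognise(picture, thing): "centre" ([column, row] in pixels, amid what is visible of it).
- landmark_of(picture, thing): "centre" ([column, row] in pixels: a listed point, or the origin of a listed thing).
The state is a dict: "clock": time; "joint_pos": joint angles; "joint_vel": joint speeds; "tau": joint torques, N m; "eef_pos": TCP position; "tool_rot": TCP orientation; "ft_force": force on the tool from outside, world axes, zero at the start; "ft_torque": the same for the moment, N m; "grip_width": finger opening in m; "grasp_force": force on a finger pad.
Only numpy, scipy, OpenCV 4.12 (cv2) and the standard library are available. Lean on these libraries where they do the work, as an engineer would, in place of code of your own. Each camera call takes 0.05 s, during which the arm holds its last target. There are 200 camera calls.

### The job

Put the brass bar end from the wooden cradle into the scrap pot: lay it in the pot's loading chute against the shut lid, let go of it, then press the pedal all the way down until you feel it firm on its rubber stop, and hold it there for a moment so that the lid swings up and the bar end rolls in. Then ease the pedal slowly all the way back up, so that the lid comes down without slamming, and let go. Press firmly but do not stamp on the pedal, work the lid only by the pedal, and leave the mug, the jar and the hammer where they are.

Things in the scene. Friction and masses are not known exactly. Their poses are not given: they have to be found in the camera images.
- pot: Grey sheet-metal scrap pot fixed to the bench, 150 (x) by 130 (y) by 120 mm high, walls 4 mm, floor 6 mm, open at the top under a hinged lid. Origin: centre of its underside; z up. The pedal stands out from its -x side (in the world roughly +y, the robot's left), the loading chute from its +y side (in the world roughly +x, away from the robot).
- chute_foot (a point): Middle of the lower edge of the steel loading chute's floor, at x 0, y 65, z 95 mm in the pot's frame (axes the pot's). From here the floor rises outward along +y at 25 deg for 80 mm (level), to z 132 mm; 144 mm wide inside, with cheeks about 20 mm above the floor at both sides, outer end open. The shut lid's lip closes its foot.
- chute_rest (a point): Where the bar end's centre rests in the chute against the shut lid: x 0, y 80, z 114 mm in the pot's frame (axes the pot's). The bar must lie along the pot's x. Gripped by its ends and let go 10 mm farther out (+y) and 8 mm higher, it touches down softly and rolls to the lip; when the lid rises it rolls on into the pot.
- lid (a joint): Angle of the aluminium lid, 150 by 131 mm, hinged on the pot's -y rim, its top 125 mm above the bench when shut: 0 = shut, grows as it rises. It is linked to the pedal and turns 3 times as far: about 0.72 to 1.05 rad when the pedal is on its stop. Coming down faster than 1.5 rad/s is slamming.
- lid_lip (a point): Middle of the outer face of the lid's down-turned front lip (24 mm high, 142 mm long), at y 69, z 111 mm in the pot's frame when shut.
- pedal (a joint): Angle of the pedal lever: 0 = up at rest, grows as pressed. A spring and the lid's weight push it up, 5 to 9 N at the tread; let go, it flies up and the lid slams. It is stopped by a rubber buffer half hidden under it, whose place differs each time: somewhere from 0.24 to 0.35 rad. Let it up with the tread slower than 40 mm/s.
- toe_top (a point): Centre of the top of the pedal's flat black rubber tread, 45 by 75 mm (75 along the pot's y), 115 mm out from the lever's axis, 76 mm above the bench at rest. The tread is a soft cushion and gives 1 mm per 4 N. It goes down 27 to 40 mm, cushion apart, to the stop; there the force on it climbs by some 3 N per mm. Firm on the stop: 11 N or more (aim for 16). Over 25 N is stamping.
- bar: Round solid brass bar end, 22 mm diameter, 50 mm long, 160 g. Origin at its centre; its x is its long axis.
- cradle: Low light-wood cradle fixed on the bench, 130 (x) by 45 by 8 mm, origin at the centre of its underside. The bar end lies on it along its x, centre 19 mm above the bench, between two ribs 30 mm long that stand 5 mm above the wood. It is 50 mm long, so fingers can take it by its two flat ends from above.
- mug: White mug, 76 mm across, 90 mm tall, handle at its +y, standing on the bench; origin under its centre. Leave alone.
- jar: Glass jar with a steel cap, 60 mm across, 70 mm tall; origin under its centre. Leave alone.
- hammer: Small hammer 240 mm long lying on the bench. Leave alone.
There are look-alikes about, which are no part of the job. What is shaped like the bar but green or purple is not meant.

How it is judged:
On the way, in this order (a step that is already met when the one before it is completed fails the run):
1. the bar end lies in the chute against the shut lid, let go (x of bar in the frame of pot between -0.06 and 0.06 m and y of bar in the frame of pot between 0.068 and 0.1 m and z of bar in the frame of pot between 0.1 and 0.13 m and value of joint lid below 0.06 rad and contact force between the fingers and bar below 0.05 N), for 0.3 s.
2. the fingers hold the pedal down firm on its stop (11 N or more, pedal past 0.18 rad) while the bar end lies in the pot (x of bar in the frame of pot between -0.075 and 0.075 m and y of bar in the frame of pot between -0.066 and 0.066 m and z of bar in the frame of pot between 0 and 0.06 m and value of joint pedal above 0.18 rad and contact force between the fingers and pedal above 11 N), for 0.3 s.
At the end, for the whole second after the job is handed in: The bar end lies still in the pot (inside the walls, centre less than 60 mm above the bench), the pedal is up (within 0.03 rad of rest) and the lid is shut (within 0.08 rad); nothing is touched (x of bar in the frame of pot between -0.075 and 0.075 m and y of bar in the frame of pot between -0.066 and 0.066 m and z of bar in the frame of pot between 0 and 0.06 m and value of joint pedal below 0.03 rad and value of joint lid below 0.08 rad and linear speed of bar below 0.05 m/s).
It fails at once if the pedal is pressed with more than 25 N (contact force between any of the fingers, the arm and pedal above 25 N).
It fails at once if the lid comes down faster than 1.5 rad/s (velocity of joint lid below -1.5 rad/s).
It fails at once if the robot pushes on the lid (more than 3 N) (contact force between any of the fingers, the arm and lid above 3 N).
It fails at once if the mug, jar or hammer is moved by more than 20 mm (distance of any of mug, jar, hammer from where it was at the start of the episode above 0.02 m).
It also fails if it takes over 64 s, if anything falls off the work surface, if the arm or the gripper's body presses on something with over 40 N, if the wrist force passes 120 N, or if a joint passes its speed limit or range.

## Working session

There is one attempt and no reset: what is moved stays moved. The work goes in short steps, Python scripts to look and compute and a tool call to move; the robot and the scene stay as the last step left them, time stands still between calls to the robot, and variables do not carry over. Pictures are saved under pics/ and viewed, at most 10 in all, crops included, and the job is handed in when it is done.

Besides the shell and the picture viewer there is one more tool, called after "Call:" by a JSON object that holds its "api" and its "payload", one argument or row to a line. arm_command: Moves the arm, as the interface text tells. Its arguments: {"type":"object","properties":{"slide":{"type":"array","items":{"type":"array","items":{"type":"number"}}},"spin":{"type":"array","items":{"type":"number"}},"jaw":{"type":"number"}},"required":["slide","spin"]}

```bash
mkdir -p pics; cat > h.py <<'E'
from workcell import *
import numpy as np, cv2
from scipy.spatial.transform import Rotation as R
def snap(n,save=None):
    c=camera(n)
    if save: cv2.imwrite('pics/'+save,c['pixels'][:,:,::-1])
    return c
def cam(c):
    return R.from_rotvec(np.ravel(c['rvec'])).as_matrix(),np.ravel(c['tvec'])
def slope(c,uv):
    K=np.array(c['intrinsics']);k=c['k1']
    d=np.array([(uv[0]-K[0,2])/K[0,0],(uv[1]-K[1,2])/K[1,1]]);s=d.copy()
    for _ in range(20): s=d/(1+k*(s@s))
    return s
def ray(c,uv):
    Rm,t=cam(c);s=slope(c,uv);return -Rm.T@t,Rm.T@np.array([s[0],s[1],1])
def atz(c,uv,z):
    o,d=ray(c,uv);return o+d*(z-o[2])/d[2]
def dep(c,uv):
    u,v=int(round(uv[0])),int(round(uv[1]));p=c['range_z'][max(v-2,0):v+3,max(u-2,0):u+3];p=p[p>0]
    o,d=ray(c,uv);return o+d*np.median(p) if len(p) else None
def tri(L):
    A=np.zeros((3,3));b=np.zeros(3)
    for c,uv in L:
        o,d=ray(c,uv);d=d/np.linalg.norm(d);P=np.eye(3)-np.outer(d,d);A+=P;b+=P@o
    p=np.linalg.solve(A,b)
    e=[np.linalg.norm((np.eye(3)-np.outer(d,d)/(d@d))@(p-o)) for o,d in (ray(c,u) for c,u in L)]
    return p,max(e)
def proj(c,P):
    Rm,t=cam(c);q=Rm@np.asarray(P)+t;s=q[:2]/q[2];s=s*(1+c['k1']*(s@s));K=np.array(c['intrinsics'])
    return np.array([K[0,0]*s[0]+K[0,2],K[1,1]*s[1]+K[1,2]])
E
python3 - <<'E'
from h import *
np.set_printoptions(precision=3,suppress=True)
o=get_obs();print(o)
try: print(grip_point_offset)
except Exception as e: print(e)
for n in ['scene','side','wrist']:
    c=snap(n,n+'0.png');print(n,-cam(c)[0].T@cam(c)[1])
    for th in ['pot','chute_foot','chute_rest','lid_lip','toe_top','bar','cradle','mug','jar','hammer']:
        for r in landmark_of(c,th)[:3]:
            if r['confidence']>.25:
                d=dep(c,r['centre']);print(th,np.round(r['centre'],1),round(r['confidence'],2),d)
E
```

```text
{'clock': 0.0, 'joint_pos': array([1.159, 0.241, 0.004, 1.335, 0.   , 1.571]), 'joint_vel': array([-0.002,  0.001, -0.001,  0.002,  0.   ,  0.001]), 'tau': array([ -0.001, -37.232,  25.241,   0.017,   0.   ,  -0.   ]), 'eef_pos': array([0.2  , 0.458, 0.23 ]), 'tool_rot': array([ 0.204,  0.979, -0.001, -0.   ]), 'ft_force': array([0.151, 0.142, 0.606]), 'ft_torque': array([-0.018, -0.021, -0.009]), 'grasp_force': 0.0, 'grip_width': 0.08546414197891042}
0.0187
scene [ 1.091 -0.68   0.826]
pot [272.9 255.5] 0.74 [ 0.629 -0.18   0.124]
chute_foot [292.5 247.3] 0.59 [ 0.631 -0.111  0.103]
chute_rest [293.8 238.5] 0.62 [ 0.619 -0.093  0.112]
lid_lip [293.  237.5] 0.81 [ 0.617 -0.094  0.115]
lid_lip [291.9 242.6] 0.47 [ 0.619 -0.099  0.102]
toe_top [324.4 203.6] 0.71 [0.566 0.105 0.078]
bar [138.9 319.9] 0.78 [ 0.473 -0.463  0.02 ]
bar [205.5 270. ] 0.7 [ 0.464 -0.259  0.016]
bar [117.1 300.1] 0.54 [ 0.384 -0.465  0.018]
cradle [174.2 297.6] 0.92 [ 0.474 -0.367  0.012]
cradle [324.1 205.2] 0.35 [0.569 0.101 0.075]
mug [341.2 173.1] 0.73 [0.472 0.328 0.026]
jar [380.6 201.4] 0.62 [0.653 0.28
[... 253 characters left out ...]
0.78 [ 0.647 -0.084  0.108]
lid_lip [311.  201.4] 0.84 [ 0.602 -0.11   0.124]
lid_lip [373.1 268.1] 0.32 [ 0.649 -0.303  0.009]
toe_top [260.  187.7] 0.57 [0.587 0.106 0.076]
bar [336.2 374.2] 0.86 [ 0.366 -0.469  0.012]
bar [329.9 312.8] 0.69 [ 0.445 -0.364  0.029]
bar [332.2 317.4] 0.66 [ 0.448 -0.369  0.018]
cradle [332.2 318.7] 0.75 [ 0.449 -0.369  0.014]
mug [186.2 191.3] 0.72 [0.436 0.319 0.016]
mug [240.  177.2] 0.45 [0.621 0.283 0.032]
mug [371.3 263.9] 0.37 [ 0.644 -0.298  0.021]
jar [242.  177.4] 0.92 [0.626 0.279 0.031]
jar [311.4 208.6] 0.61 [ 0.577 -0.141  0.125]
hammer [372.8 266.2] 0.69 [ 0.647 -0.302  0.015]
wrist [0.136 0.486 0.375]
mug [283.6 381.6] 0.95 [0.191 0.464 0.309]
```

View pics/scene0.png

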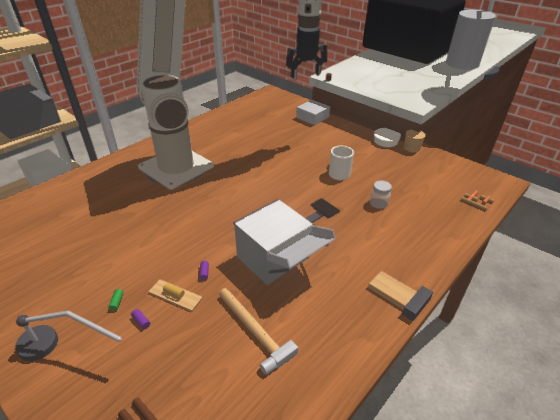

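View pics/side0.png

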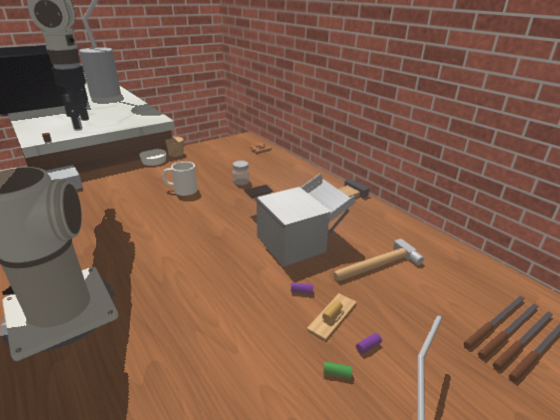

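In the scene view, the brass bar sits on the cradle at about (174,290), with purple and green decoys around it. The pot is at (275,235), its pedal tread at (324,207) and the chute at (305,248). In the side view, the bar is at (333,311) and the tread at (260,190).

```bash
cat >> h.py <<'E'
def cloud(c):
    H,W=c['range_z'].shape;K=np.array(c['intrinsics'])
    u,v=np.meshgrid(np.arange(W),np.arange(H))
    D=np.array([[c['k1'],0,0,0]],float)
    uv=np.stack([u,v],-1).reshape(-1,1,2).astype(np.float64)
    s=cv2.undistortPoints(uv,K,np.array([c['k1'],0,0,0.])).reshape(-1,2)
    z=c['range_z'].reshape(-1,1);P=np.hstack([s*z,z]);Rm,t=cam(c)
    return ((P-t)@Rm).reshape(H,W,3)
E
python3 - <<'E'
from h import *
np.set_printoptions(precision=4,suppress=True)
for n in ['scene','side']:
    c=snap(n);P=cloud(c);ok=c['range_z']>0
    def rect(name,m):
        q=P[m];r=cv2.minAreaRect((q[:,:2]*1000).astype(np.float32));print(n,name,m.sum(),np.round(r,1).tolist() if 0 else r,'z',np.median(q[:,2]),'mean',q.mean(0))
    box=lambda x0,x1,y0,y1,z0,z1:ok&(P[...,0]>x0)&(P[...,0]<x1)&(P[...,1]>y0)&(P[...,1]<y1)&(P[...,2]>z0)&(P[...,2]<z1)
    m=box(.4,.63,-.25,0.02,.117,.133)
    k,l,s,_=cv2.connectedComponentsWithStats(m.astype(np.uint8));m=l==1+np.argmax(s[1:,4]);m=cv2.erode(m.astype(np.uint8),np.ones((2,2)))>0;rect('lid',m)
    rect('tread',box(.48,.65,.04,.17,.065,.09))
    hsv=cv2.cvtColor(c['pixels'],cv2.COLOR_RGB2HSV)
    b=box(.38,.54,-.43,-.31,.012,.04);rect('bar/ribs',b)
    b2=box(.38,.54,-.43,-.31,.02,.04);rect('bar top',b2)
    rect('cradle',box(.36,.56,-.45,-.29,.005,.04))
    for nm,bx in dict(mug=(.38,.52,.25,.4),jar=(.58,.7,.23,.33),hammer=(.5,.8,-.4,-.2)).items(): rect(nm,box(*bx,.012,.12))
E
```

```text
scene lid 2110 ((558.7114868164062, -98.47566986083984), (149.13694763183594, 152.4647979736328), 83.29193115234375) z 0.1252731684916549 mean [ 0.5569 -0.1024  0.1251]
scene tread 338 ((571.4686279296875, 81.52410125732422), (81.98633575439453, 75.54548645019531), 82.6464614868164) z 0.07625130713161138 mean [0.5752 0.0917 0.0752]
scene bar/ribs 206 ((461.4716491699219, -361.4540100097656), (51.67475128173828, 27.24888801574707), 17.540708541870117) z 0.025308767924768112 mean [ 0.4645 -0.3609  0.0234]
scene bar top 154 ((460.50433349609375, -358.8349914550781), (51.42108154296875, 21.61705780029297), 17.45970916748047) z 0.026444534344679756 mean [ 0.4622 -0.3601  0.0261]
scene cradle 768 ((458.72418212890625, -368.9404602050781), (222.87002563476562, 123.00436401367188), 66.62047576904297) z 0.008192678342181214 mean [ 0.4647 -0.3636  0.0121]
scene mug 648 ((447.5510559082031, 351.86065673828125), (75.67227172851562, 80.31702423095703), 63.63226318359375) z 0.06366629554696904 mean [0.4531 0.3444 0.0594]
scene jar 440 ((635.3336181640625, 300.3046569824219), (54.600311279296875, 5
[... 898 characters left out ...]
8066935 mean [ 0.4558 -0.3589  0.0275]
side cradle 1059 ((444.8736267089844, -383.48724365234375), (132.56298828125, 168.2952117919922), 89.55708312988281) z 0.00959047723225962 mean [ 0.4515 -0.3655  0.0133]
side mug 748 ((445.51129150390625, 363.94219970703125), (78.18194580078125, 102.95361328125), 20.615739822387695) z 0.06170010605594686 mean [0.44   0.3452 0.0574]
side jar 325 ((635.6851196289062, 299.69818115234375), (56.352787017822266, 54.97467803955078), 25.444692611694336) z 0.046796940193340866 mean [0.63   0.2912 0.0467]
side hammer 942 ((662.88671875, -294.0833740234375), (90.28182220458984, 240.34051513671875), 79.4501953125) z 0.0225921729831469 mean [ 0.6776 -0.3005  0.0214]
```

```bash
cat >> h.py <<'E'
def plan(p,yaw=None):
    "slide (cm) and spin (deg) to TCP world p and world angle yaw (deg) of tool y"
    o=get_obs();M=R.from_quat(o['tool_rot']).as_matrix();a=np.degrees(np.arctan2(M[1,1],M[0,1]))
    s=M.T@(np.array(p)-o['eef_pos'])*100
    print('t',round(o['clock'],2),'tcp',np.round(o['eef_pos'],4),'yaw',round(a,1),'j',np.round(o['joint_pos'],2),'F',np.round(o['ft_force'],2))
    print('slide',np.round(s,2),'spin',None if yaw is None else round((a-yaw+180)%360-180,1))
E
python3 - <<'E'
from h import *
plan([.46,-.36,.2],16)
E
```

```text
t 1.75 tcp [0.2001 0.4582 0.2313] yaw 66.4 j [1.16 0.24 0.   1.34 0.   1.57] F [ 0.37 -0.59  0.84]
slide [-56.56 -64.58   3.13] spin 50.4
```

Call:
{"api": "arm_command", "payload": {
  "slide": [
    [-4,-4.6,0],
    [-8,-9.2,0],
    [-12,-13.8,0],
    [-16,-18.4,0],
    [-20,-23,0]
  ],
  "spin": [10,20,30,40,50]
}}

```text
clock: 2.38
eef_pos: [0.2917, 0.1657, 0.2316]
tool_rot: [0.601, 0.799, 0.001, 0.0]
ft_force: [1.0, -0.3, -0.3]
grip_width: 0.0856
grasp_force: 0.0
```

```bash
python3 - <<'E'
from h import *
plan([.46,-.36,.2],16)
E
```

```text
t 2.38 tcp [0.2917 0.1657 0.2316] yaw 16.1 j [ 0.52 -0.09 -0.36  1.3  -0.    1.81] F [ 1.   -0.31 -0.31]
slide [-55.18   1.55   3.16] spin 0.1
```

Call:
{"api": "arm_command", "payload": {
  "slide": [
    [-6,0.2,0],
    [-12,0.4,0.5],
    [-18,0.6,1],
    [-24,0.8,1.5],
    [-30,1,2]
  ],
  "spin": [0,0,0,0,0]
}}

```text
clock: 3.0
eef_pos: [0.3861, -0.1198, 0.2115]
tool_rot: [0.599, 0.801, 0.0, 0.001]
ft_force: [1.3, 0.5, 1.0]
grip_width: 0.0853
grasp_force: 0.0
```

```bash
python3 - <<'E'
from h import *
c=snap('wrist','w1.png')
np.set_printoptions(precision=3,suppress=True)
for th in ['pot','chute_foot','chute_rest','lid_lip','toe_top','bar','cradle']:
        for r in landmark_of(c,th)[:3]:
            if r['confidence']>.25: print(th,np.round(r['centre'],1),round(r['confidence'],2),dep(c,r['centre']))
plan([.46,-.36,.2],16)
E
```

```text
pot [436.1 200.7] 0.98 [ 0.486 -0.076  0.126]
chute_foot [545.1 262.6] 0.77 [ 0.583 -0.096  0.126]
bar [302.3 316.7] 0.84 [ 0.451 -0.249  0.023]
cradle [286.3 381.5] 0.73 [ 0.384 -0.109  0.29 ]
t 3.4 tcp [ 0.386 -0.116  0.211] yaw 16.5 j [-0.29  0.06 -0.26  1.25  0.    0.99] F [-0.02  0.42  0.74]
slide [-25.49   0.21   1.15] spin 0.5
```

Call:
{"api": "arm_command", "payload": {
  "slide": [
    [-5,0,0],
    [-10,0,0.5],
    [-15,0,1],
    [-20,0.2,1],
    [-20,0.2,1]
  ],
  "spin": [0,0,0,0,0]
}}

```text
clock: 4.03
eef_pos: [0.4453, -0.3101, 0.2007]
tool_rot: [0.599, 0.801, -0.0, 0.0]
ft_force: [0.0, 0.9, -0.5]
grip_width: 0.0853
grasp_force: 0.0
```

```bash
cat > m.py <<'E'
from h import *
import sys
np.set_printoptions(precision=4,suppress=True)
c=snap('wrist',sys.argv[1]);P=cloud(c);ok=c['range_z']>0
hsv=cv2.cvtColor(c['pixels'],cv2.COLOR_RGB2HSV)
near=ok&(abs(P[...,0]-.459)<.06)&(abs(P[...,1]+.358)<.05)
b=near&(P[...,2]>.0205)&(P[...,2]<.04)
if b.sum()>20:
    r=cv2.minAreaRect((P[b][:,:2]*1000).astype(np.float32));print('bar',b.sum(),r,P[b][:,2].max())
    r=cv2.minAreaRect(np.argwhere(b)[:,::-1].astype(np.float32));print('px',r, atz(c,r[0],.024))
print(np.median(P[near&(P[...,2]<.015)&(P[...,2]>.004)],axis=0))
for r in landmark_of(c,'bar')[:3]:
    print(np.round(r['centre'],1),r['confidence'],atz(c,r['centre'],.019),dep(c,r['centre']))
o=get_obs()['eef_pos'];plan([.459,-.357,.10],16)
E
python3 m.py w2.png
```

```text
bar 1110 ((459.5297546386719, -354.5442810058594), (50.03744125366211, 20.83401870727539), 16.671428680419922) 0.032713614476327146
px ((280.5, 238.5), (21.0, 51.0), 90.0) [ 0.4593 -0.3543  0.024 ]
[ 0.4585 -0.3499  0.0093]
[281.3 237.5] 0.83 [ 0.4603 -0.3548  0.019 ] [ 0.4591 -0.351   0.03  ]
[255.8 315.8] 0.62 [ 0.4594 -0.4481  0.019 ] [ 0.4592 -0.4473  0.0204]
[303.9 140.3] 0.6 [ 0.4533 -0.2574  0.019 ] [ 0.453  -0.2572  0.0227]
t 4.12 tcp [ 0.4442 -0.3076  0.2011] yaw 16.5 j [-0.61  0.34  0.06  1.29  0.    0.68] F [0.25 0.73 0.25]
slide [-5.17  0.02 10.1 ] spin 0.5
```

View pics/w2.png

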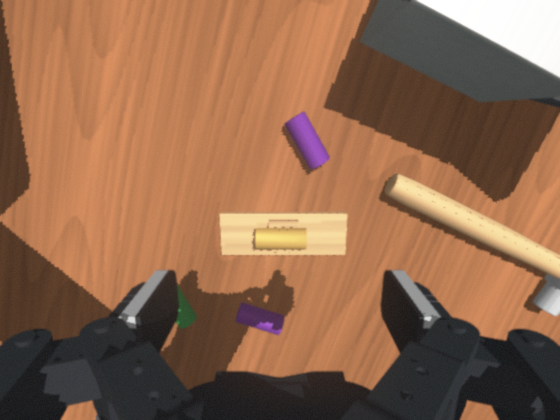

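Wrist view: the brass bar is at (280,238), lying along the tool's y. The purple decoys at (306,140) and (262,318) are clear of the fingers.

Call:
{"api": "arm_command", "payload": {
  "slide": [
    [-1.5,0,2],
    [-3,0,5],
    [-4.9,0,8.5],
    [-4.9,0,11],
    [-4.9,0,11]
  ],
  "spin": [0,0,0,0,0],
  "jaw": 7.5
}}

```text
clock: 4.75
eef_pos: [0.4566, -0.3528, 0.0897]
tool_rot: [0.598, 0.801, 0.0, -0.003]
ft_force: [-0.1, 0.2, 0.3]
grip_width: 0.0749
grasp_force: 0.0
```

```bash
python3 m.py w3.png; python3 - <<'E'
from h import *
plan([.459,-.3555,.006],16.5)
E
```

```text
bar 2536 ((459.53619384765625, -354.6368103027344), (49.83823776245117, 21.19544219970703), 16.3990478515625) 0.03287193226826277
px ((283.551513671875, 233.40921020507812), (79.3056411743164, 32.42882537841797), 0.9548413157463074) [ 0.4594 -0.3542  0.024 ]
[ 0.459  -0.35    0.0094]
[325.4  79.6] 0.82 [ 0.4561 -0.2579  0.019 ] [ 0.4558 -0.2583  0.0226]
[283.6 234.9] 0.66 [ 0.4603 -0.3568  0.019 ] [ 0.459  -0.353   0.0307]
[250.6 348.6] 0.62 [ 0.4625 -0.4478  0.019 ] [ 0.4624 -0.4468  0.0203]
t 4.85 tcp [ 0.4584 -0.3547  0.0925] yaw 16.5 j [-0.66  0.49 -0.01  1.07  0.    0.62] F [0.39 1.2  1.15]
slide [-0.24 -0.01 -0.75] spin 0.5
t 4.85 tcp [ 0.4584 -0.3547  0.0925] yaw 16.5 j [-0.66  0.49 -0.01  1.07  0.    0.62] F [0.39 1.2  1.15]
slide [-0.09  0.03  8.65] spin 0.0
```

Call:
{"api": "arm_command", "payload": {
  "slide": [
    [0,0,3],
    [0,0,6],
    [0,0,7.8],
    [0,0,8.4],
    [0,0,8.4]
  ],
  "spin": [0,0,0,0,0]
}}

```text
clock: 5.48
eef_pos: [0.4587, -0.356, 0.0086]
tool_rot: [0.599, 0.801, -0.0, 0.001]
ft_force: [-0.3, -0.4, 0.9]
grip_width: 0.0749
grasp_force: 0.0
```

Call:
{"api": "arm_command", "payload": {
  "slide": [
    [0,0,0],
    [0,0,0],
    [0,0,0],
    [0,0,0],
    [0,0,0]
  ],
  "spin": [0,0,0,0,0],
  "jaw": 4
}}

```text
clock: 6.1
eef_pos: [0.4592, -0.3567, 0.0092]
tool_rot: [0.599, 0.801, 0.0, 0.002]
ft_force: [0.7, 0.1, 4.7]
grip_width: 0.0485
grasp_force: 62.6
```

Call:
{"api": "arm_command", "payload": {
  "slide": [
    [0,0,-2],
    [0,0,-6],
    [0,0,-11],
    [0,0,-16],
    [0,0,-20]
  ],
  "spin": [0,0,0,0,0]
}}

```text
clock: 6.72
eef_pos: [0.458, -0.356, 0.2096]
tool_rot: [0.599, 0.801, -0.0, 0.001]
ft_force: [0.5, 0.1, -2.6]
grip_width: 0.0487
grasp_force: 62.5
```

```bash
python3 - <<'E'
from h import *
print(get_obs()['grip_width'],get_obs()['grasp_force'])
plan([.60,-.10,.24],83)
E
```

```text
0.04866308714638745 62.54141092300415
t 6.72 tcp [ 0.458  -0.356   0.2096] yaw 16.4 j [-0.66  0.41  0.19  1.35 -0.    0.62] F [ 0.47  0.1  -2.62]
slide [20.55 20.86 -3.05] spin -66.6
```

Call:
{"api": "arm_command", "payload": {
  "slide": [
    [3,3,-1],
    [7,7,-2],
    [11,11,-3],
    [14,14,-3],
    [16,16,-3]
  ],
  "spin": [-10,-20,-30,-40,-50]
}}

```text
clock: 7.35
eef_pos: [0.5668, -0.1551, 0.2373]
tool_rot: [0.201, 0.98, 0.0, -0.0]
ft_force: [0.2, -1.3, -2.5]
grip_width: 0.0489
grasp_force: 62.5
```

```bash
python3 - <<'E'
from h import *
plan([.60,-.10,.24],83)
E
```

```text
t 7.35 tcp [ 0.5668 -0.1551  0.2373] yaw 66.8 j [-0.27  0.42  0.27  1.42  0.    0.14] F [ 0.17 -1.33 -2.46]
slide [-0.89  6.37 -0.27] spin -16.2
```

Call:
{"api": "arm_command", "payload": {
  "slide": [
    [0,1.5,0],
    [-0.4,3.5,0],
    [-0.8,5.5,0],
    [-0.9,6,0],
    [-0.9,6,0]
  ],
  "spin": [-8,-16,-16,-16,-16]
}}

```text
clock: 7.98
eef_pos: [0.5984, -0.1058, 0.2371]
tool_rot: [0.067, 0.998, -0.0, -0.0]
ft_force: [0.8, -0.0, -2.4]
grip_width: 0.0487
grasp_force: 62.5
```

```bash
python3 - <<'E'
from h import *
np.set_printoptions(precision=4,suppress=True)
C={n:snap(n,n+'4.png') for n in ['wrist','scene','side']}
c=C['wrist']
P=cloud(c);ok=c['range_z']>0
m=ok&(abs(P[...,2]-.125)<.004)
k,l,s,_=cv2.connectedComponentsWithStats(m.astype(np.uint8));m=l==1+np.argmax(s[1:,4])
r=cv2.minAreaRect((P[m][:,:2]*1000).astype(np.float32));print('lid',m.sum(),r,np.median(P[m][:,2]))
for n,c in C.items():
    for th in ['chute_foot','chute_rest','lid_lip','toe_top','pot','bar']:
        for r in landmark_of(c,th)[:2]:
            if r['confidence']>.3:
                z=dict(chute_foot=.095,chute_rest=.114,lid_lip=.111,toe_top=.076,pot=0,bar=.25)[th]
                print(n,th,np.round(r['centre'],1),round(r['confidence'],2),atz(c,r['centre'],z))
plan([.636,-.1085,.15],83)
E
```

```text
lid 39822 ((570.9586791992188, -95.35338592529297), (150.4997100830078, 181.83042907714844), 82.73883056640625) 0.12631982634751054
wrist lid_lip [290.2 229.5] 0.89 [ 0.6194 -0.0992  0.111 ]
wrist toe_top [508.7 138.9] 0.81 [0.5736 0.1012 0.076 ]
wrist pot [287.3 134.1] 0.7 [ 0.5486 -0.09    0.    ]
wrist bar [110.4  64.9] 0.9 [ 0.5034 -0.1534  0.25  ]
wrist bar [276.7 284. ] 0.7 [ 0.5961 -0.1062  0.25  ]
scene chute_foot [290.5 246.9] 0.67 [ 0.6215 -0.1075  0.095 ]
scene chute_rest [292.8 241. ] 0.77 [ 0.6244 -0.103   0.114 ]
scene lid_lip [289.9 240.9] 0.79 [ 0.6169 -0.1051  0.111 ]
scene toe_top [323.8 204.3] 0.5 [0.566  0.1033 0.076 ]
scene pot [273.2 257.1] 0.79 [ 0.5515 -0.0952  0.    ]
scene bar [115.  300.4] 0.7 [ 0.5849 -0.5296  0.25  ]
scene bar [201.  271.7] 0.63 [ 0.6423 -0.389   0.25  ]
side chute_foot [313.7 208.4] 0.71 [ 0.6177 -0.1052  0.095 ]
side chute_rest [315.9 194.2] 0.84 [ 0.6508 -0.074   0.114 ]
side lid_lip [311.1 203.2] 0.59 [ 0.6111 -0.1008  0.111 ]
side toe_top [259.3 189.1] 0.68 [0.5797 0.0998 0.076 ]
side pot [289.  244.4] 0.71 [ 0.5466 -0.0941  0.    ]
side bar [370.9 342.9] 0.9 [ 0.2903 -0.5749  0.25  ]
side bar [335.7 367.8] 0.76 [ 0.2337 -0.5753  0.25  ]
t 9.03 tcp [ 0.5985 -0.1058  0.2373] yaw 82.4 j [-0.17  0.46  0.33  1.45  0.   -0.04] F [-0.61  0.03 -1.87]
slide [-3.75  0.22  8.73] spin -0.6
```

View pics/wrist4.png

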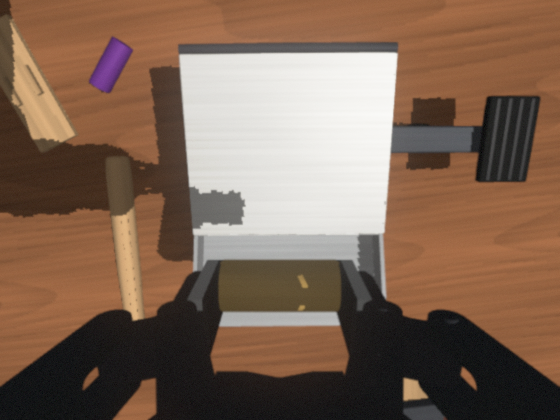

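Wrist view: the lid's corners are at about (181,52), (396,52), (385,235) and (190,235). The chute lies below the lid with the held bar above it at (280,285), and the tread is centred at (509,139).

```bash
python3 - <<'E'
from h import *
np.set_printoptions(precision=4,suppress=True)
c=snap('wrist')
q=np.array([atz(c,u,.125) for u in [(181,52),(396,52),(385,235),(190,235)]]);print(q)
print([np.linalg.norm(q[i]-q[(i+1)%4]) for i in range(4)])
y=q[2]+q[3]-q[0]-q[1];y/=np.linalg.norm(y);x=q[0]-q[1];print('yaw y',np.degrees(np.arctan2(y[1],y[0])),'x',np.degrees(np.arctan2(x[1],x[0])))
th=np.radians(-7.2);ey=np.array([np.cos(th),np.sin(th)]);ex=np.array([ey[1],-ey[0]])
hm=(q[0]+q[1])[:2]/2; fm=(q[2]+q[3])[:2]/2
t=np.array([atz(c,u,.076) for u in [(486,96),(538,97),(526,182),(478,181)]]);print('tread',t.mean(0),[np.linalg.norm(t[i]-t[(i+1)%4]) for i in range(4)])
ctr=(hm+65*.001*ey);print('pot from hinge',ctr,'from front',fm-.069*ey,'toe in pot',np.array([(t.mean(0)[:2]-ctr)@ex,(t.mean(0)[:2]-ctr)@ey]))
P=cloud(c);m=(c['range_z']>0)&(abs(P[...,2]-.076)<.006)&(P[...,1]>.04);print('tread cloud',m.sum(),cv2.minAreaRect((P[m][:,:2]*1000).astype(np.float32)),np.median(P[m][:,2]))
# chute floor check
for u in [(290,242),(290,250),(290,256),(240,320),(290,320),(330,320)]: 
    d=dep(c,u);print(u,d,(d[:2]-ctr)@ex,(d[:2]-ctr)@ey)
E
```

```text
[[ 0.4778 -0.1575  0.125 ]
 [ 0.4971 -0.011   0.125 ]
 [ 0.6293 -0.0255  0.125 ]
 [ 0.6091 -0.1777  0.125 ]]
[np.float64(0.1477235594586326), np.float64(0.1330027422640474), np.float64(0.15356623085521076), np.float64(0.1328439570906415)]
yaw y -7.511367550615515 x -97.5233222743908
tread [0.5747 0.1    0.076 ] [np.float64(0.0458106029847251), np.float64(0.07390650340152612), np.float64(0.04497717824173685), np.float64(0.07334351326817158)]
pot from hinge [ 0.552  -0.0924] from front [ 0.5508 -0.093 ] toe in pot [-0.1937 -0.0016]
tread cloud 4530 ((573.9208984375, 100.69036865234375), (47.0084342956543, 74.65925598144531), 82.89286804199219) 0.07739328042491164
(290, 242) [ 0.633  -0.1008  0.1042] -0.0018409966528892575 0.08149010244539598
(290, 250) [ 0.639  -0.1016  0.1075] -0.0017557485021211048 0.0875069305334305
(290, 256) [ 0.6435 -0.1022  0.1096] -0.0017010181045216555 0.09209576245265774
(240, 320) [ 0.6854 -0.1497  0.1318] 0.0401634716094178 0.13957912683569781
(290, 320) [ 0.6908 -0.1088  0.1318] -0.0011511685113032577 0.13978412140091784
(330, 320) [ 0.6951 -0.076   0.132 ] -0.0341943331453483 0.13997062003479344
```

```bash
python3 - <<'E'
from h import *
plan([.6375,-.1042,.115],82.6)
E
```

```text
t 9.07 tcp [ 0.5985 -0.1058  0.2373] yaw 82.4 j [-0.17  0.46  0.33  1.45  0.   -0.04] F [ 0.44 -0.29 -2.09]
slide [-3.85  0.67 12.23] spin -0.2
```

Call:
{"api": "arm_command", "payload": {
  "slide": [
    [-2,0.4,2],
    [-3.8,0.7,5],
    [-3.8,0.7,8],
    [-3.8,0.7,10],
    [-3.8,0.7,10.5]
  ],
  "spin": [0,0,0,0,0]
}}

```text
clock: 9.7
eef_pos: [0.6359, -0.1037, 0.1303]
tool_rot: [0.066, 0.998, 0.0, -0.002]
ft_force: [0.2, 0.2, -2.0]
grip_width: 0.0487
grasp_force: 62.5
```

Call:
{"api": "arm_command", "payload": {
  "slide": [
    [0,0,0.6],
    [0,0,1.2],
    [0,0,1.6],
    [0,0,1.6],
    [0,0,1.6]
  ],
  "spin": [0,0,0,0,0]
}}

```text
clock: 10.32
eef_pos: [0.6372, -0.1039, 0.1167]
tool_rot: [0.066, 0.998, -0.0, 0.0]
ft_force: [0.2, 0.1, -1.3]
grip_width: 0.0485
grasp_force: 62.5
```

```bash
python3 - <<'E'
from h import *
plan([.6375,-.1042,.115],82.6)
c=snap('side');cv2.imwrite('pics/s5.png',cv2.resize(c['pixels'][130:270,220:400,::-1],None,fx=4,fy=4))
E
```

```text
t 10.32 tcp [ 0.6372 -0.1039  0.1167] yaw 82.4 j [-0.16  0.59  0.24  1.22 -0.   -0.03] F [ 0.17  0.06 -1.33]
slide [-0.03 -0.02  0.17] spin -0.2
```

View pics/s5.png

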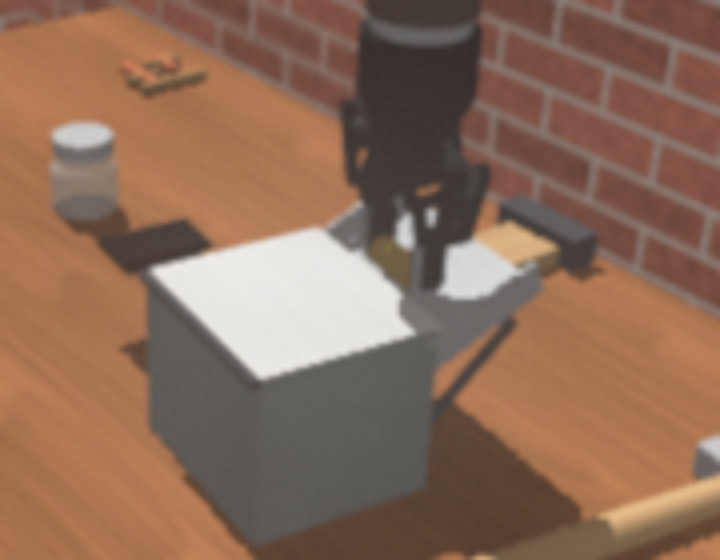

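Side view: the held bar is at (390,260) in the crop, over the chute floor just outside the lid's lip. I'll lower slightly and let go.

Call:
{"api": "arm_command", "payload": {
  "slide": [
    [0,0,0.2],
    [0,0,0.2],
    [0,0,0.2],
    [0,0,0.2],
    [0,0,0.2]
  ],
  "spin": [0,0,0,0,0]
}}

```text
clock: 11.0
eef_pos: [0.6371, -0.1039, 0.1143]
tool_rot: [0.066, 0.998, -0.0, 0.0]
ft_force: [0.3, -0.3, -1.7]
grip_width: 0.0487
grasp_force: 62.5
```

Call:
{"api": "arm_command", "payload": {
  "slide": [
    [0,0,0],
    [0,0,0],
    [0,0,0],
    [0,0,0],
    [0,0,0]
  ],
  "spin": [0,0,0,0,0],
  "jaw": 6.4
}}

```text
clock: 11.62
eef_pos: [0.6371, -0.1039, 0.1144]
tool_rot: [0.066, 0.998, 0.0, 0.0]
ft_force: [0.2, -0.5, 0.2]
grip_width: 0.0644
grasp_force: 0.0
```

Call:
{"api": "arm_command", "payload": {
  "slide": [
    [0,0,-1],
    [0,0,-3],
    [0,0,-6],
    [0,0,-9],
    [0,0,-12]
  ],
  "spin": [0,0,0,0,0]
}}

```text
clock: 12.25
eef_pos: [0.6371, -0.1039, 0.2362]
tool_rot: [0.066, 0.998, -0.0, 0.0]
ft_force: [0.6, 0.4, -0.2]
grip_width: 0.0643
grasp_force: 0.0
```

```bash
python3 - <<'E'
from h import *
np.set_printoptions(precision=4,suppress=True)
c=snap('wrist','w6.png')
for r in landmark_of(c,'bar')[:3]: 
    p=atz(c,r['centre'],.114);print(r,p)
    th=np.radians(-7.3);ey=np.array([np.cos(th),np.sin(th)]);ex=np.array([ey[1],-ey[0]]);d=p[:2]-[.550,-.0932];print(d@ex,d@ey,dep(c,r['centre']))
plan([.5747,.100,.12],82.6)
E
```

```text
{'centre': [96.9, 20.1], 'confidence': 0.65} [ 0.4856 -0.2127  0.114 ]
0.12667994590951845 -0.04874041568539624 [ 0.4574 -0.2532  0.0228]
{'centre': [279.5, 194.9], 'confidence': 0.6} [ 0.6274 -0.1021  0.114 ]
-0.0010334909436710595 0.07787252786483563 [ 0.6249 -0.1018  0.125 ]
t 12.35 tcp [ 0.6392 -0.1042  0.2397] yaw 82.4 j [-0.16  0.54  0.47  1.49  0.   -0.03] F [ 1.17  1.11 -0.02]
slide [ 9.2  19.4  11.89] spin -0.2
```

View pics/w6.png

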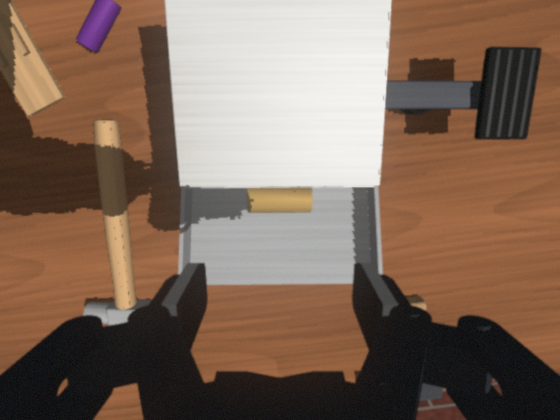

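The bar lies in the chute against the lip at (281,200), with its axis along the lip. Next is the pedal, whose tread is at (509,93).

Call:
{"api": "arm_command", "payload": {
  "slide": [
    [1.5,5,0],
    [4,10,0],
    [6.5,14.5,0],
    [9,18.5,2],
    [9.3,19.4,4]
  ],
  "spin": [0,0,0,0,0],
  "jaw": 0
}}

```text
clock: 12.98
eef_pos: [0.569, 0.1035, 0.1941]
tool_rot: [0.064, 0.998, 0.0, 0.0]
ft_force: [0.4, -0.9, -0.1]
grip_width: 0.0
grasp_force: 0.0
```

```bash
python3 - <<'E'
from h import *
np.set_printoptions(precision=4,suppress=True)
L=[]
for n in ['scene','side']:
    c=snap(n);r=landmark_of(c,'toe_top');
    if r: print(n,r[0],atz(c,r[0]['centre'],.076));L.append((c,r[0]['centre']))
if len(L)>1: print(tri(L))
o=get_obs();print(o['grip_width'])
plan([.574,.100,.085],82.6)
E
```

```text
scene {'centre': [323.5, 201.1], 'confidence': 0.7} [0.5564 0.1145 0.076 ]
side {'centre': [259.1, 187.4], 'confidence': 0.72} [0.5853 0.1094 0.076 ]
(array([0.571 , 0.0914, 0.0921]), np.float64(0.0043327695447864115))
-3.7479969781128826e-05
t 13.18 tcp [0.5704 0.1005 0.1942] yaw 82.4 j [ 0.17  0.42  0.16  1.31 -0.    0.31] F [ 0.56 -0.54 -0.48]
slide [-0.37  0.01 10.92] spin -0.2
```

Call:
{"api": "arm_command", "payload": {
  "slide": [
    [-0.3,0,4],
    [-0.3,0,7.5],
    [-0.3,0,9.5],
    [-0.3,0,10.5],
    [-0.3,0,11]
  ],
  "spin": [0,0,0,0,0]
}}

```text
clock: 13.8
eef_pos: [0.5743, 0.0997, 0.0847]
tool_rot: [0.067, 0.998, 0.0, 0.001]
ft_force: [0.0, -0.2, -0.4]
grip_width: 0.0002
grasp_force: 0.0
```

Call:
{"api": "arm_command", "payload": {
  "slide": [
    [0,0,0.3],
    [0,0,0.6],
    [0,0,0.9],
    [0,0,1.2],
    [0,0,1.4]
  ],
  "spin": [0,0,0,0,0]
}}

```text
clock: 14.42
eef_pos: [0.574, 0.1006, 0.0714]
tool_rot: [0.066, 0.998, 0.0, 0.001]
ft_force: [-2.3, 0.7, 7.0]
grip_width: 0.0001
grasp_force: 3.3
```

```bash
python3 - <<'E'
from h import *
for i in range(3):
    snap('wrist');print(np.round(get_obs()['ft_force'],2))
plan([.574,.1,.06],82.6)
E
```

```text
[-1.29  1.04  5.97]
[-0.93  0.8   5.52]
[-1.15  0.46  5.03]
t 14.57 tcp [0.574  0.1007 0.0714] yaw 82.4 j [ 0.17  0.51 -0.03  1.03  0.    0.31] F [-1.15  0.46  5.03]
slide [-0.01 -0.07  1.14] spin -0.2
```

Call:
{"api": "arm_command", "payload": {
  "slide": [
    [0,0,0.3],
    [0,0,0.6],
    [0,0,0.9],
    [0,-0.1,1.2],
    [0,-0.1,1.5]
  ],
  "spin": [0,0,0,0,0]
}}

```text
clock: 15.2
eef_pos: [0.5741, 0.101, 0.0567]
tool_rot: [0.066, 0.998, 0.002, 0.001]
ft_force: [-0.6, 4.1, 5.4]
grip_width: 0.0001
grasp_force: 3.3
```

Call:
{"api": "arm_command", "payload": {
  "slide": [
    [0,0,0.2],
    [0,-0.1,0.4],
    [0,-0.1,0.6],
    [0,-0.1,0.7],
    [0,-0.1,0.8]
  ],
  "spin": [0,0,0,0,0]
}}

```text
clock: 15.82
eef_pos: [0.574, 0.1005, 0.0487]
tool_rot: [0.065, 0.998, 0.002, 0.001]
ft_force: [-1.9, 3.5, 6.0]
grip_width: -0.0001
grasp_force: 3.3
```

Call:
{"api": "arm_command", "payload": {
  "slide": [
    [0,0.1,0.1],
    [0,0.2,0.2],
    [0,0.3,0.3],
    [0,0.3,0.4],
    [0,0.3,0.4]
  ],
  "spin": [0,0,0,0,0]
}}

```text
clock: 16.45
eef_pos: [0.5741, 0.1007, 0.0445]
tool_rot: [0.066, 0.998, -0.001, 0.001]
ft_force: [-1.6, -1.3, 6.5]
grip_width: 0.0002
grasp_force: 2.8
```

Call:
{"api": "arm_command", "payload": {
  "slide": [
    [0,0,0.1],
    [0,0,0.2],
    [0,0,0.2],
    [0,0,0.3],
    [0,0,0.3]
  ],
  "spin": [0,0,0,0,0]
}}

```text
clock: 17.08
eef_pos: [0.5742, 0.1005, 0.0415]
tool_rot: [0.066, 0.998, -0.001, 0.001]
ft_force: [-1.4, -2.4, 6.5]
grip_width: -0.0001
grasp_force: 2.8
```

Call:
{"api": "arm_command", "payload": {
  "slide": [
    [0,0,0.1],
    [0,0,0.2],
    [0,0,0.2],
    [0,0,0.3],
    [0,0,0.3]
  ],
  "spin": [0,0,0,0,0]
}}

```text
clock: 17.7
eef_pos: [0.5742, 0.1002, 0.0393]
tool_rot: [0.067, 0.998, -0.001, 0.001]
ft_force: [-3.1, -3.1, 11.1]
grip_width: -0.0
grasp_force: 4.7
```

Call:
{"api": "arm_command", "payload": {
  "slide": [
    [0,0,0.1],
    [0,0,0.1],
    [0,0,0.2],
    [0,0,0.2],
    [0,0,0.2]
  ],
  "spin": [0,0,0,0,0]
}}

```text
clock: 18.32
eef_pos: [0.5743, 0.0999, 0.0381]
tool_rot: [0.067, 0.998, -0.001, 0.001]
ft_force: [-5.4, -4.4, 15.3]
grip_width: 0.0001
grasp_force: 6.5
```

Call:
{"api": "arm_command", "payload": {
  "slide": [
    [0,0,0],
    [0,0,0],
    [0,0,0],
    [0,0,0],
    [0,0,0]
  ],
  "spin": [0,0,0,0,0]
}}

```text
clock: 18.95
eef_pos: [0.5743, 0.0999, 0.0381]
tool_rot: [0.067, 0.998, -0.001, 0.001]
ft_force: [-4.7, -5.8, 14.8]
grip_width: -0.0001
grasp_force: 6.4
```

```bash
python3 - <<'E'
from h import *
F=[]
for n in ['scene','side']:
    c=snap(n,n+'7.png')
    for r in landmark_of(c,'bar')[:4]: print(n,np.round(r['centre']),r['confidence'],dep(c,r['centre']))
    F.append(get_obs()['ft_force'])
print(np.round(F,1))
a=cv2.imread('pics/scene7.png')[150:300,200:380];b=cv2.imread('pics/side7.png')[120:270,220:400]
cv2.imwrite('pics/x7.png',cv2.resize(np.hstack([a,b]),None,fx=2.2,fy=2.2))
E
```

```text
scene [118. 300.] 0.73 [ 0.38312655 -0.46421109  0.01667111]
scene [204. 269.] 0.58 [ 0.46096787 -0.26033228  0.01960976]
scene [142. 316.] 0.56 [ 0.46843197 -0.45290277  0.01974986]
scene [263. 242.] 0.44 [ 0.50690891 -0.0892671   0.02357567]
side [368. 342.] 0.87 [ 0.45863116 -0.45707564  0.02120682]
side [302. 286.] 0.56 [ 0.45472696 -0.26074396  0.01997379]
side [339. 368.] 0.54 [ 0.37233203 -0.46690338  0.02071733]
[[-4.6 -4.8 15.9]
 [-4.4 -4.3 16.1]]
```

View pics/x7.png

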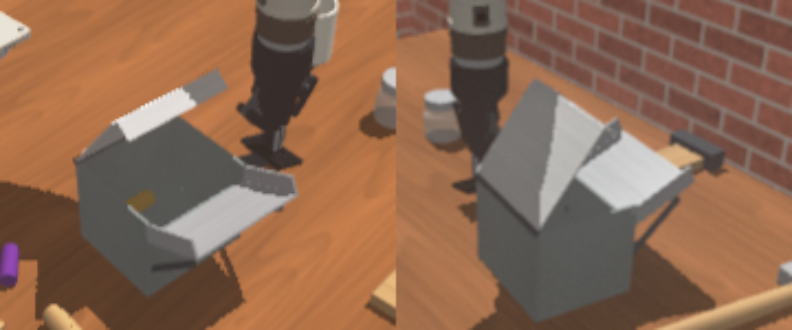

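The bar shows inside the pot at crop pixel (140,201), at about z 0.024, and the lid is up. The pedal is firm at about 16 N. Now I'll ease it up.

Call:
{"api": "arm_command", "payload": {
  "slide": [
    [0,0,-0.1],
    [0,0,-0.3],
    [0,0,-0.5],
    [0,0,-0.7],
    [0,0,-0.9]
  ],
  "spin": [0,0,0,0,0]
}}

```text
clock: 19.77
eef_pos: [0.5743, 0.1011, 0.0457]
tool_rot: [0.066, 0.998, -0.0, 0.001]
ft_force: [-2.0, 0.2, 5.6]
grip_width: 0.0
grasp_force: 2.8
```

Call:
{"api": "arm_command", "payload": {
  "slide": [
    [0,0,-0.2],
    [0,0,-0.4],
    [0,0,-0.6],
    [0,0,-0.8],
    [0,0,-1.0]
  ],
  "spin": [0,0,0,0,0]
}}

```text
clock: 20.4
eef_pos: [0.5744, 0.1018, 0.0557]
tool_rot: [0.066, 0.998, 0.001, 0.001]
ft_force: [-1.2, 0.3, 6.4]
grip_width: -0.0001
grasp_force: 2.8
```

Call:
{"api": "arm_command", "payload": {
  "slide": [
    [0,0,-0.2],
    [0,0,-0.4],
    [0,0,-0.6],
    [0,0,-0.8],
    [0,0,-1.0]
  ],
  "spin": [0,0,0,0,0]
}}

```text
clock: 21.02
eef_pos: [0.5744, 0.1017, 0.0656]
tool_rot: [0.066, 0.998, 0.0, 0.001]
ft_force: [-2.0, -0.1, 4.6]
grip_width: -0.0001
grasp_force: 2.6
```

Call:
{"api": "arm_command", "payload": {
  "slide": [
    [0,0,-0.1],
    [0,0,-0.2],
    [0,0,-0.3],
    [0,0,-0.4],
    [0,0,-0.5]
  ],
  "spin": [0,0,0,0,0]
}}

```text
clock: 21.65
eef_pos: [0.5743, 0.1014, 0.0705]
tool_rot: [0.066, 0.998, 0.0, 0.001]
ft_force: [-1.4, -0.9, 5.2]
grip_width: 0.0
grasp_force: 2.5
```

Call:
{"api": "arm_command", "payload": {
  "slide": [
    [0,0,-0.1],
    [0,0,-0.2],
    [0,0,-0.3],
    [0,0,-0.4],
    [0,0,-0.5]
  ],
  "spin": [0,0,0,0,0]
}}

```text
clock: 22.28
eef_pos: [0.5742, 0.101, 0.0746]
tool_rot: [0.066, 0.998, -0.0, 0.001]
ft_force: [0.8, -1.3, 4.4]
grip_width: -0.0002
grasp_force: 2.3
```

Call:
{"api": "arm_command", "payload": {
  "slide": [
    [0,0,-0.1],
    [0,0,-0.2],
    [0,0,-0.3],
    [0,0,-0.4],
    [0,0,-0.5]
  ],
  "spin": [0,0,0,0,0]
}}

```text
clock: 22.9
eef_pos: [0.5731, 0.1014, 0.0789]
tool_rot: [0.066, 0.998, -0.0, -0.001]
ft_force: [0.1, 0.6, 0.4]
grip_width: -0.0001
grasp_force: 0.0
```

Call:
{"api": "arm_command", "payload": {
  "slide": [
    [0,0,-0.3],
    [0,0,-1],
    [0,0,-3],
    [0,0,-6],
    [0,0,-10]
  ],
  "spin": [0,0,0,0,0]
}}

```text
clock: 23.52
eef_pos: [0.5729, 0.1011, 0.1798]
tool_rot: [0.066, 0.998, -0.0, -0.001]
ft_force: [1.4, 0.5, 0.8]
grip_width: 0.0003
grasp_force: 0.0
```

```bash
python3 - <<'E'
from h import *
for n in ['scene','side']:
    c=snap(n);P=cloud(c);ok=c['range_z']>0
    m=ok&(abs(P[...,0]-.54)<.04)&(abs(P[...,1]+.095)<.05);print('lid z',np.percentile(P[m][:,2],[5,50,95]))
    m=ok&(abs(P[...,0]-.574)<.02)&(abs(P[...,1]-.1)<.012);print('tread z',np.percentile(P[m][:,2],[5,50,95]))
plan([0.574,.1,.18])
E
```

```text
lid z [0.1233939  0.12560013 0.12765533]
tread z [1.25636871e-04 2.06028954e-01 2.86138348e-01]
lid z [0.12308181 0.12454437 0.12600721]
tread z [1.68929710e-04 2.17538455e-01 2.98172000e-01]
t 23.62 tcp [0.5768 0.1018 0.1852] yaw 82.4 j [0.17 0.42 0.15 1.28 0.   0.31] F [1.07 0.45 0.6 ]
slide [ 0.26 -0.22  0.52] spin None
```

The lid is shut at z 0.125, the pedal is released and nothing is being touched, so I'm handing the job in.

```bash
python3 -c "
from workcell import *
print(job_done())"
```

```text
the job is handed in; nothing more can be done
None
```

The brass bar end is in the pot, the pedal was held on its stop at about 16 N and eased back up, the lid measures shut, and the job is handed in (no verdict was returned).

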